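# Hold the garage-door key switch on

## Robot

A 6-joint arm with a two-finger parallel gripper is mounted at the origin on a cart in front of the work surface, level with it; the furniture and walls round the work are solid. World frame = base frame: x ahead of the robot, y to its left, z up, the work surface at z = 0. Lengths are in m, angles in rad, forces in N, time in s.
With the tool pointing down it reaches from about 0.375 to 0.975 m from the base axis. Payload 3.8 kg.
Tool frame: the origin (TCP) lies midway between the tips of the shut fingers; the grasp point (between the pads) lies 19 mm behind it; z points along the fingers, y is the line along which they close (so a half turn about z gives the same grasp; the last joint's range is limited). The gripper opens to 85 mm and grips with 20 to 120 N. Pads are 22 mm wide; open, the fingers measure 114 mm over their backs; the gripper's body (76 mm by 85 mm) begins 54 mm behind the grasp point. The pads swing forward as they close: fully open they stand 13 mm farther back than shut.
Start: joints at [-1.29, 0.264, 1.604, -0, 1.274, -0.037], TCP at [0.211, -0.641, 0.231] pointing down, gripper open.
Joint ranges: [-2.63, 2.63], [-0.94, 2.18], [0.31, 2.57], [-1.31, 4.45], [0, 2.66], [-2.55, 2.55]. Speed limits (rad/s): [2.57, 2.57, 3.14, 3.14, 3.14, 3.14].

## Interface

Orientations are given as a rotation vector (axis times angle).
In Python, from workcell import status, read_camera, workorder, masks_of gives the robot as it stands.
- The arm moves only by the tool drive_tool, never from a script. Its argument "rows" is a list of rows, each a list of 7 numbers: the turn, a rotation vector about the tool's x, y, z in degrees, then the shift along the tool's x, y, z in m, then the opening, from 0 (shut) to 1 (fully open). In form: [[ax, ay, az, tx, ty, tz, claw], ...]. A call has 1 to 8 rows; each row shifts and turns the commanded pose from where the row before left it, along the tool's axes as they then stand; what a row does not reach is not made up. A row lasts 1/12 s, in which the tool goes at most 41.7 mm and 7.16 degrees, less where a joint would pass 70% of its speed; a pose out of reach is approached as far as the arm can. A call is refused whole if a number of a shift passes 0.0417 or a number of a turn 7.16, either way. A call with a gripper value outside its range is refused whole. The fingers move at their own pace and stop on an object; "force" is the grip in N (left out, the last holds). Time passes only in rows, so rows that do not move let the fingers close. It gives the time, the measured TCP pose, the force, the opening and the grip force at its end, in the units of the state.
- status.read_state(): the state, without advancing time (a new reading comes with each control period).
- read_camera(name): name is "scene" or "top"; returns a dict with "color" (400x640x3 uint8, red, green, blue), "intrinsics" (3x3 intrinsics, pixels), "world_from_camera" (4x4, takes a point from camera to world coordinates). Camera axes: x right, y up, looking along -z (the intrinsics and any distortion apply to the point x, -y, -z); pixel columns grow to the right and rows downward; lengths in m; the calibration is good to about 2 mm. A picture is of the moment at which its call begins. There is no depth.
- workorder.finish_job(): hands the job in; it is judged then, once.
Trained networks look in a picture, given as the dict that the camera call returned (one of the last four; its "shot" number tells which), for a name from the list of things; names that differ only in an ending like _2 or _b are one class to them, and where a whole thing is asked for, a point or a joint stands for the part that bears it (a point fixed in the world has none). Each returns a list of dicts, best first, with "score" (0 to 1); they miss things now and then, are a little off and sometimes report something else, mostly with a low value. They report only what shows in the picture. A call takes as long as a camera call.
- masks_of(picture, name): "mask" (400x640 bool, what is visible of it) and "bbox" ([left, top, right, bottom] in pixels, round what is visible of it).
The state is a dict: "time": time; "q": joint angles; "joint_vel": joint speeds; "joint_torque": joint torques, N m; "tool_pos": TCP position; "tcp_rot": TCP orientation; "wrist_force": force on the tool from outside, world axes, zero at the start; "torque": the same for the moment, N m; "width": opening from 0.0 (shut) to 1.0 (fully open); "grip_force": force on a finger pad.
Only numpy, scipy, OpenCV 4.12 (cv2) and the standard library are available. Lean on these libraries where they do the work, as an engineer would, in place of code of your own. Each camera call takes 0.05 s, during which the arm holds its last target. There are 200 camera calls.

## Task

Lift the red-headed key out of the blue bin and push it blade-down into the keyway on top of the grey garage-door switch box, easing it past the sticky pins until it is fully home. Only then turn it a quarter turn clockwise (seen from above), up to the stop, and keep holding it there against the return spring: finish with the key still gripped and turned. Leave the yellow key, the tape measure, the tin of pins and the masking tape alone.

Things in the scene. Friction and masses are not known exactly. Their poses are not given: they have to be found in the camera images.
- red_key: The key to use: flat red plastic head, steel blade; about 40 g. It stands blade-down in a slot in the bin, with 1.5 mm play. Origin: middle of the shoulder (underside of the head); z up along the key, x along its width, y through its thickness. The same either way round (half turn about z). Blade 14 mm (x) by 5 mm (y), reaching 30 mm below the origin.
- red_key_grip (a point): Where to grip: in the red head, 27 mm above the key's shoulder. The head is 34 mm wide (x), 10 mm thick (y) and 44 mm high (its lowest 8 mm only 22 mm wide); grip it across its thickness.
- red_key_tip (a point): Tip of the red key's blade, 30 mm below the shoulder; the last 11 mm taper to a rounded end 8 mm wide.
- yellow_key: A key of the same shape with a yellow head, in the other slot of the block, 70 mm from the red one; which is in which slot varies. Not to be moved.
- key_bin: Fixed open blue bin, 180 mm (x) by 150 mm (y), walls 4 mm thick, 55 mm high; origin: centre of its underside. Along its middle (x) lies a wooden block, 140 x 34 mm, top 40 mm above the bench, with two key slots 35 mm either side of the centre. The keys stand in them, shoulders on the block, their x along the bin's x.
- switch_box: Fixed grey box, 130 mm (x) by 110 mm (y) by 70 mm high, origin: centre of its underside, z up. In the middle of its top a dark round bezel (56 mm across) with a brass plug (38 mm) in it, both rising to 73 mm above the bench. A small white dot on top at the +x side marks the rest direction, a green dot at the -y side the turned one.
- keyway (a point): Centre of the keyway's mouth, on the plug's top, 73 mm above the bench; axes of the box, not turning. A vertical slot 16 x 6.6 mm with a 3 mm chamfer, its long side along the box's x at rest. A key is home when its origin is here (shoulder on the plug). Pairs of spring pins in its narrow ends, 11 and 18 mm down, yield to the blade: the first takes about 9 N of push, the second 12 to 18 N.
- plug (a joint): Angle of the brass plug (rad): 0 at rest with the keyway along the box's x, growing clockwise seen from above, firm stop at 1.57. A return spring (about 0.02 N m at rest, 0.08 N m at the stop) turns it back when let go. The key has about 0.1 rad of rotary play in the keyway.
- tape_measure: Yellow tape measure lying on the bench, 64 x 84 x 35 mm. Not to be moved.
- tin_blue: Small round tin with a blue label, 56 mm across, 21 mm high. Not to be moved.
- masking_tape: Roll of masking tape lying flat, 104 mm across, 25 mm high. Not to be moved.

How it is judged:
By the outcome, as a careful person would: the job done as asked, in the order asked, and still so for the second after the job is handed in, while the arm keeps its last pose, push and grip.
It also fails if it takes over 54 s, if anything falls off the work surface, if the arm or the gripper's body presses on something with over 40 N, if the wrist force passes 120 N, or if a joint passes its speed limit or range.

## Working session

There is one attempt and no reset: what is moved stays moved. The work goes in short steps, Python scripts to look and compute and a tool call to move; the robot and the scene stay as the last step left them, time stands still between calls to the robot, and variables do not carry over. Pictures are saved under pics/ and viewed, at most 10 in all, crops included, and the job is handed in when it is done.

Besides the shell and the picture viewer there is one more tool, called after ">>>" as name(argument=value, ...) on one line, values as JSON. drive_tool: Moves the arm, as the interface text tells. Its arguments: {"type":"object","properties":{"rows":{"type":"array"},"force":{"type":"number"}},"required":["rows"]}

```bash
mkdir -p pics; ls
python3 - <<'E'
from workcell import status, read_camera, masks_of
import cv2,numpy as np
for n in("scene","top"):
    p=read_camera(n); cv2.imwrite(f"pics/{n}0.png",p["color"][:,:,::-1])
    print(n,p["intrinsics"].round(1).tolist(),p["world_from_camera"].round(4).tolist(),[k for k in p])
    for o in("red_key","yellow_key","key_bin","switch_box"):
        print(o,[(round(d["score"],2),np.round(d["bbox"]).tolist()) for d in masks_of(p,o)[:2]])
s=status.read_state();print(s)
E
```

```text
pics
scene [[507.4, 0.0, 325.6], [0.0, 507.4, 201.9], [0.0, 0.0, 1.0]] [[-0.6982, 0.3635, -0.6167, -0.3284], [-0.7158, -0.3689, 0.5929, 0.8337], [-0.012, 0.8554, 0.5178, 0.8107], [0.0, 0.0, 0.0, 1.0]] ['color', 'intrinsics', 'world_from_camera', 'shot']
red_key []
yellow_key [(0.34, [330.0, 181.0, 402.0, 231.0])]
key_bin [(0.72, [330.0, 178.0, 403.0, 231.0])]
switch_box [(0.67, [264.0, 217.0, 329.0, 273.0])]
top [[454.1, 0.0, 324.2], [0.0, 454.1, 205.8], [0.0, 0.0, 1.0]] [[0.0268, 0.9966, -0.0777, 0.47], [-0.9996, 0.0259, -0.0133, -0.0272], [-0.0112, 0.078, 0.9969, 1.4639], [0.0, 0.0, 0.0, 1.0]] ['color', 'intrinsics', 'world_from_camera', 'shot']
red_key [(0.46, [366.0, 211.0, 373.0, 216.0])]
yellow_key [(0.39, [360.0, 232.0, 362.0, 242.0])]
key_bin [(0.79, [331.0, 189.0, 392.0, 259.0])]
switch_box [(0.8, [254.0, 198.0, 291.0, 252.0])]
{'time': 0.5, 'q': array([-1.28988981e+00,  2.63936321e-01,  1.60403209e+00,  5.18828220e-06,
        1.27369049e+00, -3.68658005e-02]), 'joint_vel': array([ 0.00087226,  0.00153531, -0.0007357 ,  0.00100791, -0.00141751,
        0.00030473]), 'joint_torque': array([-1.30755157e-03, -5.14408672e+01, -3.67237222e+01, -4.92763240e-05,
        2.63150265e-03,  2.15387422e-05]), 'tool_pos': array([ 0.21092107, -0.64117982,  0.23123786]), 'tcp_rot': array([-3.10195640e+00, -4.97045201e-01,  4.93131963e-06]), 'wrist_force': array([ 0.95852208, -0.73614664, -0.2874086 ]), 'torque': array([-0.04754996, -0.05041483, -0.0015503 ]), 'grip_force': 0.0, 'width': 0.9980202164354224}
```

Run:
```python
import cv2,numpy as np
a=cv2.imread("pics/top0.png")[180:270,240:400]; a=cv2.resize(a,None,fx=5,fy=5,interpolation=cv2.INTER_CUBIC)
cv2.imwrite("pics/topc.png",a)
a=cv2.imread("pics/scene0.png")[165:285,255:415]; a=cv2.resize(a,None,fx=5,fy=5,interpolation=cv2.INTER_CUBIC)
cv2.imwrite("pics/scenec.png",a)
```

```text
(no output)
```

View pics/topc.png

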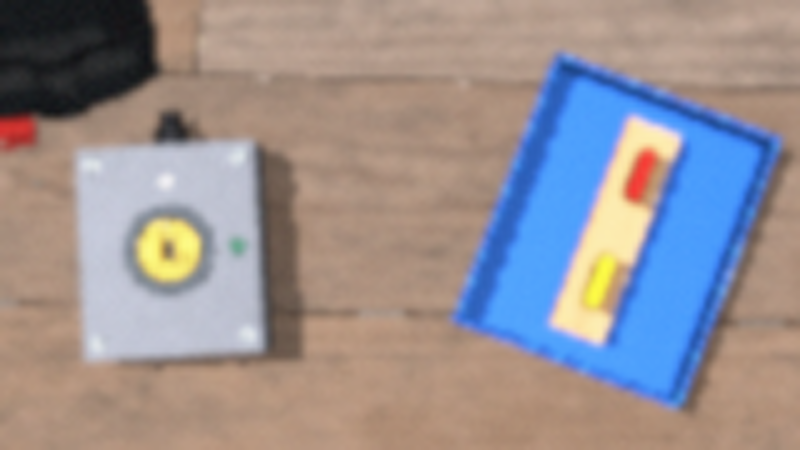

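View pics/scenec.png

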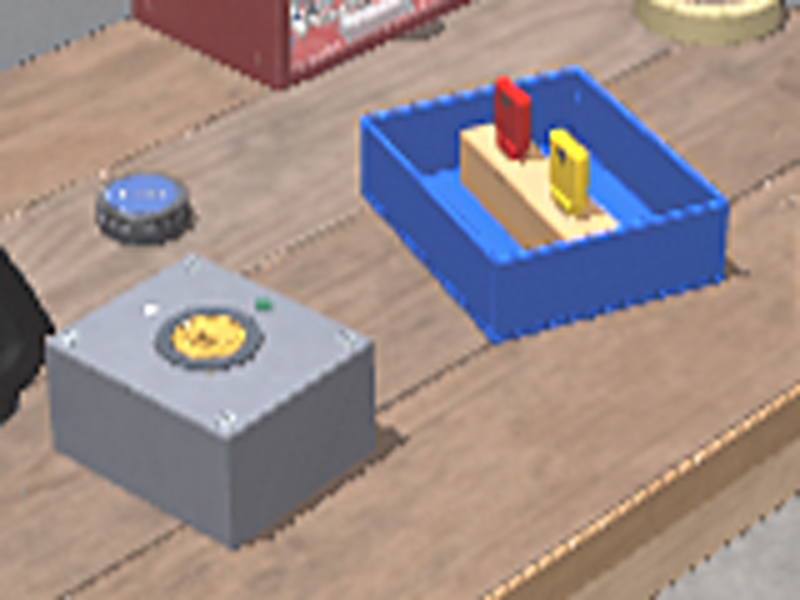

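View pics/top0.png

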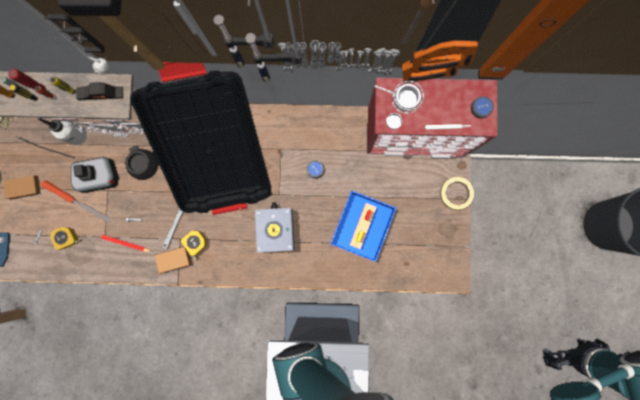

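The scene shows the red key in the bin's far slot at top-camera pixel (368,215) and the yellow one at (360,236). The keyway is at top pixel (273,230), its white dot toward +X and its green dot toward −Y of the world, so the box is nearly aligned with the world axes. Next I'll fit the poses.

```bash
cat > h.py <<'E'
import cv2,numpy as np
from scipy.optimize import minimize
S=8
def proj(p,X):
    T=np.linalg.inv(p["world_from_camera"]); c=X@T[:3,:3].T+T[:3,3]
    K=p["intrinsics"]; return np.c_[K[0,2]-K[0,0]*c[:,0]/c[:,2], K[1,2]+K[1,1]*c[:,1]/c[:,2]]
def box(x,y,z0,z1): return np.array([[a*x/2,b*y/2,z] for a in(-1,1) for b in(-1,1) for z in(z0,z1)])
def key(z): return np.vstack([box(.034,.010,z+.008,z+.044),box(.022,.010,z,z+.008)])
def disc(r,z): t=np.linspace(0,2*np.pi,60); return np.c_[r*np.cos(t),r*np.sin(t),0*t+z]
def place(M,x,y,a): c,s=np.cos(a),np.sin(a); return M@np.array([[c,s,0],[-s,c,0],[0,0,1]])+[x,y,0]
def up(p,roi):   # roi l,t,r,b
    l,t,r,b=roi; im=p["color"][t:b,l:r]
    return cv2.cvtColor(cv2.resize(im,None,fx=S,fy=S,interpolation=cv2.INTER_CUBIC),cv2.COLOR_RGB2HSV)
def hullmask(m):
    m=cv2.morphologyEx(m.astype(np.uint8),cv2.MORPH_OPEN,np.ones((S,S)))
    c=max(cv2.findContours(m,cv2.RETR_EXTERNAL,cv2.CHAIN_APPROX_NONE)[0],key=cv2.contourArea)
    return cv2.fillConvexPoly(np.zeros_like(m),cv2.convexHull(c),1)
def fit(obs,M,p0,yaw=True):  # obs: list (pic,roi,mask)
    def f(v):
        a=v[2]/5 if yaw else p0[2]; e=0
        for p,roi,m in obs:
            uv=(proj(p,place(M,v[0]/100,v[1]/100,a))-roi[:2]+.5)*S-.5
            r=cv2.fillConvexPoly(np.zeros_like(m),cv2.convexHull(np.round(uv*16).astype(np.int32)),1,shift=4)
            e+=1-(r&m).sum()/max(1,(r|m).sum())
        return e/len(obs)
    v0=[p0[0]*100,p0[1]*100]+([p0[2]*5] if yaw else []); n=len(v0)
    best=None
    for d in (1,.3,.1):
        s=np.array(v0 if best is None else best.x)
        best=minimize(f,s,method="Nelder-Mead",options=dict(initial_simplex=np.vstack([s]+[s+d*e for e in np.eye(n)]),xatol=.002,fatol=1e-5))
    v=best.x; return [round(float(t),4) for t in (v[0]/100,v[1]/100,v[2]/5 if yaw else p0[2],best.fun)]
def ray(p,u,z):
    K=p["intrinsics"];T=p["world_from_camera"]; d=T[:3,:3]@np.array([(u[0]-K[0,2])/K[0,0],-(u[1]-K[1,2])/K[1,1],-1]); o=T[:3,3]
    return (o+d*(z-o[2])/d[2])[:2]
def cen(p,m,roi): ys,xs=np.nonzero(m); return np.array([(xs.mean()+.5)/S-.5+roi[0],(ys.mean()+.5)/S-.5+roi[1]])
E
cat > m.py <<'E'
from h import *; from workcell import read_camera
P={n:read_camera(n) for n in("scene","top")}
R={"scene":dict(bin=(322,172,410,238),box=(258,212,336,278),plug=(284,224,310,242),red=(350,178,364,199),g=(303,222,313,230),w=(281,222,289,230)),
"top":dict(bin=(326,186,400,264),box=(250,205,298,256),plug=(264,220,284,240),red=(362,206,376,224),g=(284,225,291,233),w=(270,212,277,219))}
def seg(p,k,roi):
    h=up(p,roi).astype(int); H,Sa,V=h[...,0],h[...,1],h[...,2]
    return {"bin":(H>98)&(H<125)&(Sa>130),"box":(Sa<55)&(V>50),"plug":(H>15)&(H<35)&(Sa>90),"red":((H<6)|(H>172))&(Sa>150)&(V>90),"g":(H>45)&(H<90)&(Sa>90),"w":(V>205)}[k]
mod=dict(bin=(box(.18,.15,0,.055),(.45,-.12,1.2)),box=(box(.13,.11,0,.07),(.43,.09,0)),plug=(disc(.019,.073),(.43,.09,0)),red=(key(.04),(.48,-.12,1.2)))
for k,(M,p0) in mod.items():
    O=[]
    for n,p in P.items():
        r=R[n][k]; m=hullmask(seg(p,k,r)); O.append((p,r,m))
    x0=ray(P["top"],cen(P["top"],O[1][2],O[1][1]),.05); p0=(x0[0],x0[1],p0[2])
    for o in(O[:1],O[1:],O): print(k,fit(o,M,p0,k!="plug"))
for n,p in P.items():
    for k in"gw":
        m=seg(p,k,R[n][k]); print(n,k,m.sum(), ray(p,cen(p,m,R[n][k]),.07).round(4) if m.any() else None)
E
python3 m.py
```

```text
bin [0.5172, -0.1292, 1.0089, 0.1594]
bin [0.5214, -0.1313, 1.4515, 0.2538]
bin [0.519, -0.131, 1.4436, 0.2303]
box [0.4973, 0.1457, 0.0939, 0.2433]
box [0.5014, 0.1477, 0.0756, 0.1138]
box [0.4988, 0.1458, 0.086, 0.1796]
plug [0.497, 0.1456, 0.0, 0.0377]
plug [0.5011, 0.1447, 0.0, 0.024]
plug [0.5004, 0.1449, 0.0, 0.1243]
red [0.5525, -0.1448, 2.0037, 0.261]
red [0.5516, -0.1302, 1.5236, 0.704]
red [0.5534, -0.146, 2.0099, 0.4907]
scene g 229 [0.5025 0.1031]
scene w 547 [0.5399 0.1474]
top g 1 [0.5049 0.1034]
top w 3136 [0.5463 0.1481]
```

```bash
sed -i 's/,1\.2))/,-.34))/g; s/"box":(Sa<55)&(V>50)/"box":(Sa<75)\&(V>40)/' m.py
cat >> m.py <<'E'
dbg=[]
for n,p in P.items():
    for k in("box","bin","red","g"):
        r=R[n][k]; h=up(p,r); im=cv2.cvtColor(h,cv2.COLOR_HSV2BGR); m=seg(p,k,r).astype(np.uint8)
        c=cv2.findContours(m,cv2.RETR_EXTERNAL,cv2.CHAIN_APPROX_NONE)[0]; cv2.drawContours(im,c,-1,(0,255,0),3 if k in("box","bin") else 1)
        dbg.append(cv2.resize(im,(200,200)))
cv2.imwrite("pics/dbg.png",np.vstack([np.hstack(dbg[:4]),np.hstack(dbg[4:])]))
E
python3 m.py
```

```text
bin [0.5183, -0.1303, -0.3649, 0.0193]
bin [0.5215, -0.1316, -0.3474, 0.0162]
bin [0.5201, -0.1311, -0.347, 0.0241]
box [0.4772, 0.1656, 0.2155, 0.4602]
box [0.4998, 0.1633, 0.0332, 0.303]
box [0.4963, 0.1628, 0.0265, 0.3861]
plug [0.4968, 0.1458, 0.0, 0.041]
plug [0.5011, 0.1447, 0.0, 0.0243]
plug [0.5004, 0.1448, 0.0, 0.1268]
red [0.5507, -0.1421, -0.5249, 0.1006]
red [0.5518, -0.1417, -0.4834, 0.4057]
red [0.5513, -0.1424, -0.5083, 0.2683]
scene g 230 [0.5025 0.1031]
scene w 557 [0.5397 0.1476]
top g 0 None
top w 3136 [0.5463 0.1481]
```

View pics/dbg.png

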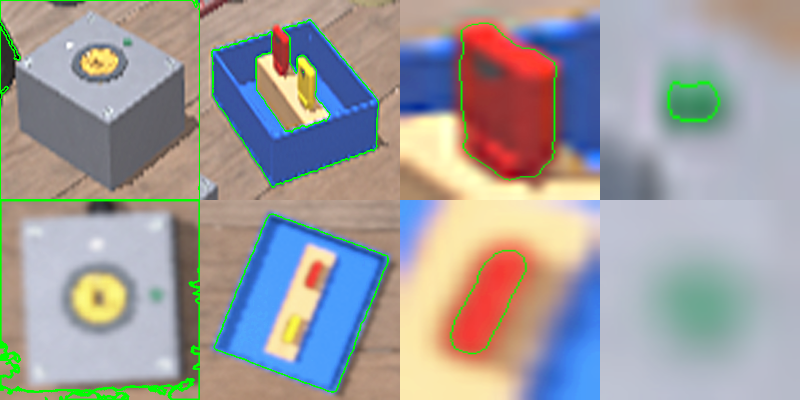

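The outlines of the bin and red key segment well in both views. The box mask leaks into shadow, so I'll tighten its thresholds.

```bash
cat > b.py <<'E'
from h import *; from workcell import read_camera
P={n:read_camera(n) for n in("scene","top")}
R={"scene":dict(box=(258,212,336,278),plug=(284,224,310,242),g=(303,222,313,230),w=(281,222,289,230)),"top":dict(box=(250,205,298,256),plug=(264,220,284,240),g=(284,225,291,233),w=(270,212,277,219))}
for n,p in P.items():
    r=R[n]["box"]
    for t in(30,38,46):
        h=up(p,r).astype(int); m=((h[...,1]<t)&(h[...,2]>70)).astype(np.uint8)
        q=cv2.morphologyEx(m,cv2.MORPH_OPEN,np.ones((5*S,5*S))); q=hullmask(q)
        print(n,t,fit([(p,r,q)],box(.13,.11,0,.07),(.50,.146,.05)))
    d={}
    for k in"gw":
        r=R[n][k]; h=up(p,r).astype(float); w=h[...,1] if k=="g" else h[...,2]
        w=np.clip(w-np.percentile(w,70 if k=="g" else 80),0,None); 
        if k=="g": w=w*((h[...,0]>45)&(h[...,0]<95))
        ys,xs=np.indices(w.shape); c=np.array([(w*xs).sum(),(w*ys).sum()])/w.sum(); d[k]=ray(p,(c+.5)/S-.5+r[:2],.0705)
    c=np.array([.4968,.1458] if n=="scene" else [.5011,.1447])
    w=d["w"]-c; g=d["g"]-c; print(n,w.round(4),g.round(4),np.arctan2(w[1],w[0]),np.arctan2(g[0],-g[1]))
E
python3 b.py
```

```text
scene 30 [0.4966, 0.1443, 0.0737, 0.1252]
scene 38 [0.4983, 0.1445, 0.0849, 0.0228]
scene 46 [0.4972, 0.1449, 0.0903, 0.0271]
scene [0.0437 0.002 ] [ 0.0054 -0.0426] 0.045441198138771566 0.1254260114084142
top 30 [0.5004, 0.1456, 0.0791, 0.0378]
top 38 [0.5008, 0.1457, 0.0805, 0.0496]
top 46 [0.5004, 0.1462, 0.0725, 0.064]
top [0.0426 0.0042] [ 0.0041 -0.0414] 0.09718560969289168 0.09884741915529961
```

>>> drive_tool(rows=[[0,0,0,0.03,-0.023,0,1],[0,0,0,0.03,-0.023,0,1],[0,0,0,0.03,-0.023,0,1],[0,0,0,0.03,-0.023,0,1],[0,0,0,0.03,-0.023,0,1],[0,0,0,0.03,-0.023,0,1],[0,0,0,0.03,-0.023,0,1],[0,0,0,0.03,-0.023,0,1]])

```text
time: 1.47
tool_pos: [0.3821, -0.3899, 0.2316]
tcp_rot: [3.102, 0.496, 0.001]
wrist_force: [0.3, -0.4, 0.4]
width: 1.001
grip_force: 0.0
```

>>> drive_tool(rows=[[0,0,0,0.03,-0.023,0,0.8],[0,0,0,0.03,-0.023,0,0.8],[0,0,0,0.03,-0.023,0,0.8],[0,0,0,0.03,-0.023,0,0.8],[0,0,0,0.03,-0.023,0,0.8],[0,0,0,0.03,-0.023,0,0.8],[0,0,0,0.03,-0.023,0,0.8],[0,0,0,0.03,-0.023,0,0.8]])

```text
time: 2.13
tool_pos: [0.5527, -0.1399, 0.2316]
tcp_rot: [3.102, 0.497, 0.001]
wrist_force: [0.7, -1.3, 0.1]
width: 0.8
grip_force: 0.0
```

>>> drive_tool(rows=[[0,0,-7.1,0,0,0,0.8],[0,0,-7.1,0,0,0,0.8],[0,0,-7.1,0,0,0,0.8],[0,0,-7.1,0,0,0,0.8],[0,0,-7.1,0,0,0,0.8],[0,0,-7.1,0,0,0,0.8],[0,0,-7.1,0,0,0,0.8],[0,0,-7.1,0,0,0,0.8]])

```text
time: 2.8
tool_pos: [0.552, -0.1416, 0.2314]
tcp_rot: [2.486, 1.92, 0.0]
wrist_force: [-0.6, -0.4, 0.6]
width: 0.803
grip_force: 0.0
```

>>> drive_tool(rows=[[0,0,-7.1,0,0,0,0.8],[0,0,-7.1,0,0,0,0.8],[0,0,-7.1,0,0,0,0.8],[0,0,-7.1,0,0,0,0.8],[0,0,-7.1,0,0,0,0.8],[0,0,-7.1,0,0,0,0.8],[0,0,-7.1,0,0,0,0.8],[0,0,-7.1,0,0,0,0.8]])

```text
time: 3.47
tool_pos: [0.5519, -0.1416, 0.2314]
tcp_rot: [1.274, 2.872, 0.0]
wrist_force: [-0.1, -0.0, -0.4]
width: 0.798
grip_force: 0.0
```

>>> drive_tool(rows=[[0,0,-7.1,0,0,0,0.8],[0,0,-7.1,0,0,0,0.8],[0,0,-7.1,0,0,0,0.8],[0,0,-6.7,0,0,0,0.8],[0,0,0,0,0,0,0.8],[0,0,0,0,0,0,0.8]])

```text
time: 3.97
tool_pos: [0.5519, -0.1416, 0.2314]
tcp_rot: [0.556, 3.092, 0.0]
wrist_force: [-0.5, 0.3, -0.4]
width: 0.798
grip_force: 0.0
```

```bash
cat > st.py <<'E'
from workcell import status; import numpy as np, sys
from scipy.spatial.transform import Rotation as Ro
s=status.read_state(); R=Ro.from_rotvec(s["tcp_rot"]).as_matrix(); np.set_printoptions(suppress=True,precision=4)
print("t",s["time"],"pos",s["tool_pos"],"yaw_x",np.arctan2(R[1,0],R[0,0]),"z",R[:,2],"F",s["wrist_force"],"M",s["torque"],"w",s["width"],s["grip_force"],"q",s["q"])
if len(sys.argv)>3:
    d=np.array(list(map(float,sys.argv[1:4])))-s["tool_pos"]; print("tool shift",R.T@d)
if len(sys.argv)>4: print("turn z deg",np.degrees((np.arctan2(R[1,0],R[0,0])-float(sys.argv[4])+np.pi)%(2*np.pi)-np.pi))
E
python3 st.py .552 -.1425 .048 2.79
```

```text
t 3.9667 pos [ 0.5519 -0.1416  0.2314] yaw_x 2.7859088439262885 z [ 0.0002 -0.     -1.    ] F [-0.4528  0.2754 -0.405 ] M [-0.0175 -0.0032  0.0364] w 0.798281852043734 0.0 q [-0.2949  0.0656  1.8329  0.      1.2429 -1.51  ]
tool shift [-0.0003 -0.0008  0.1834]
turn z deg -0.2344059763529861
```

>>> drive_tool(rows=[[0,0,0,0,-0.001,0.03,0.5],[0,0,0,0,0,0.03,0.5],[0,0,0,0,0,0.03,0.5],[0,0,0,0,0,0.03,0.5],[0,0,0,0,0,0.025,0.5],[0,0,0,0,0,0.02,0.5],[0,0,0,0,0,0.018,0.5],[0,0,0,0,0,0,0.5]])

```text
time: 4.63
tool_pos: [0.548, -0.1415, 0.044]
tcp_rot: [-0.554, -3.084, -0.001]
wrist_force: [-2.2, 0.3, -0.9]
width: 0.502
grip_force: 0.0
```

>>> drive_tool(rows=[[0,0,0,0,0,0,0.3],[0,0,0,0,0,0,0],[0,0,0,0,0,0,0],[0,0,0,0,0,0,0],[0,0,0,0,0,0,0],[0,0,0,0,0,0,0]], force=20)

```text
time: 5.13
tool_pos: [0.5529, -0.143, 0.05]
tcp_rot: [0.55, 3.09, -0.001]
wrist_force: [-1.8, -0.1, 4.5]
width: 0.113
grip_force: 26.1
```

```bash
python3 st.py
python3 - <<'E'
from h import *; from workcell import read_camera
a=[]
for n,r in(("scene",(322,150,402,230)),("top",(332,185,402,255))):
    p=read_camera(n); a.append(cv2.resize(p["color"][r[1]:r[3],r[0]:r[2],::-1],(400,400),interpolation=cv2.INTER_CUBIC))
cv2.imwrite("pics/grip.png",np.hstack(a))
E
```

```text
t 5.1333 pos [ 0.5529 -0.143   0.05  ] yaw_x 2.789002737516492 z [ 0.0031 -0.0009 -1.    ] F [-1.8273 -0.1267  4.5278] M [-0.0324 -0.0066 -0.011 ] w 0.11348091508746057 26.125813722610474 q [-0.2967  0.2464  1.9897 -0.      0.9023 -1.5149]
```

View pics/grip.png

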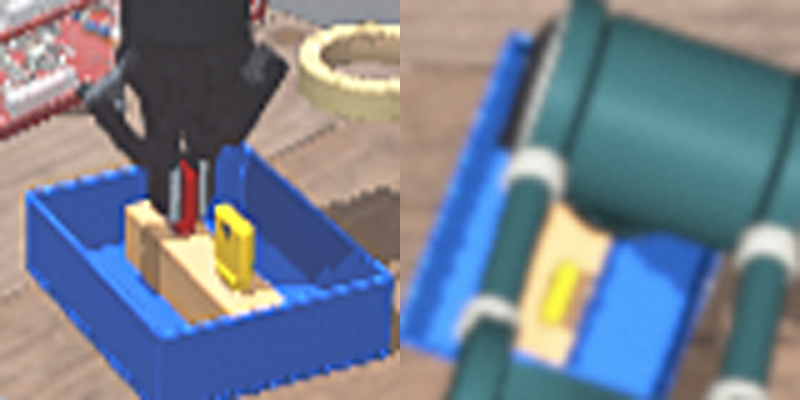

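The key is gripped centrally, with little side force. I'll tighten the grip and lift it.

>>> drive_tool(rows=[[0,0,0,0,0,0,0],[0,0,0,0,0,0,0],[0,0,0,0,0,-0.008,0],[0,0,0,0,0,-0.01,0],[0,0,0,0,0,-0.012,0],[0,0,0,0,0,-0.02,0],[0,0,0,0,0,-0.025,0],[0,0,0,0,0,-0.025,0]], force=80)

```text
time: 5.9
tool_pos: [0.5504, -0.1422, 0.1494]
tcp_rot: [-0.55, -3.091, -0.0]
wrist_force: [0.2, -0.5, -1.1]
width: 0.106
grip_force: 77.9
```

>>> drive_tool(rows=[[0,0,0,0,0,-0.015,0],[0,0,0,0,0,-0.01,0],[0,0,0,0,0,0,0],[0,0,0,0,0,0,0]])

```text
time: 6.23
tool_pos: [0.5514, -0.1425, 0.1737]
tcp_rot: [0.551, 3.092, -0.0]
wrist_force: [0.5, -0.3, -0.6]
width: 0.108
grip_force: 77.9
```

```bash
python3 st.py .499 .1452 .175 3.2266
python3 - <<'E'
from h import *; from workcell import read_camera
p=read_camera("scene");cv2.imwrite("pics/lift.png",cv2.resize(p["color"][60:240,200:440,::-1],(800,600),interpolation=cv2.INTER_CUBIC))
E
```

```text
t 6.2333 pos [ 0.5514 -0.1425  0.1737] yaw_x 2.789163562976588 z [ 0.0005 -0.0001 -1.    ] F [ 0.5239 -0.3343 -0.5529] M [0.0469 0.0152 0.0047] w 0.10833284541936013 77.9497504234314 q [-0.2967  0.109   1.8957  0.0001  1.1364 -1.5151]
tool shift [ 0.1485  0.252  -0.0013]
turn z deg -25.063261646681738
```

View pics/lift.png

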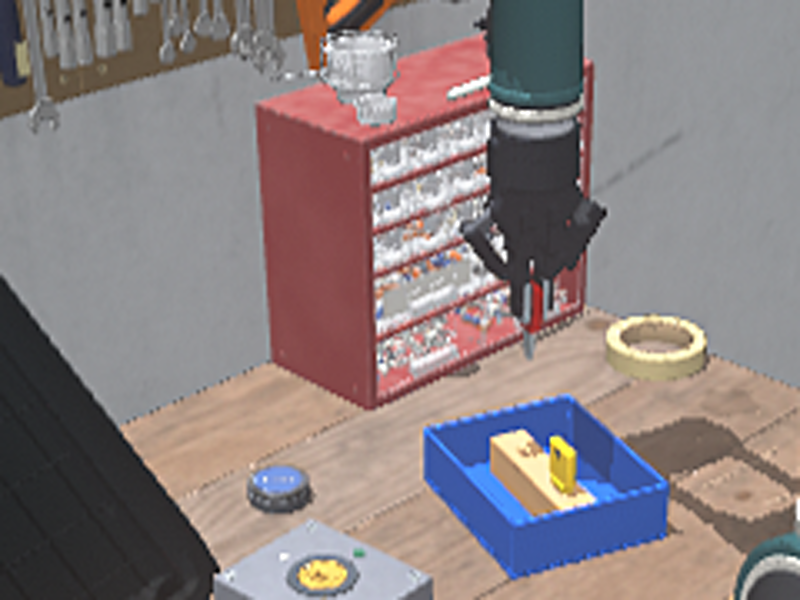

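The key hangs straight in the gripper, blade exposed below (535,345). A tall black case stands left of the box, so I'll check clearance there before moving over.

View pics/scene0.png

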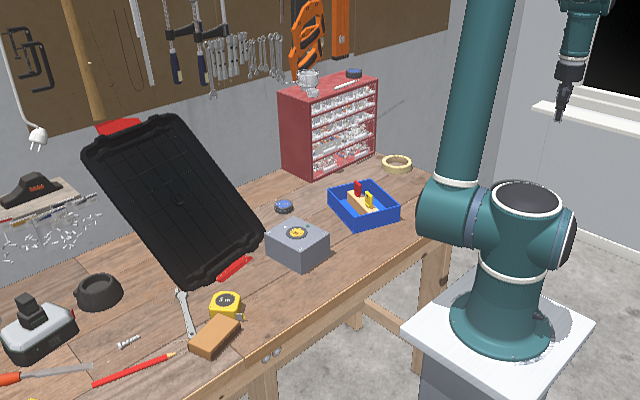

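>>> drive_tool(rows=[[0,0,0,0.0185,0.0315,0,0],[0,0,0,0.0185,0.0315,0,0],[0,0,0,0.0185,0.0315,0,0],[0,0,0,0.0185,0.0315,0,0],[0,0,0,0.0185,0.0315,0,0],[0,0,0,0.0185,0.0315,0,0],[0,0,0,0.0185,0.0315,0,0],[0,0,0,0.0185,0.0315,0,0]])

```text
time: 6.95
tool_pos: [0.4975, 0.1463, 0.1712]
tcp_rot: [-0.55, -3.09, 0.002]
wrist_force: [1.2, 0.6, -0.3]
width: 0.101
grip_force: 78.1
```

>>> drive_tool(rows=[[0,0,-6.27,0,0,0,0],[0,0,-6.27,0,0,0,0],[0,0,-6.27,0,0,0,0],[0,0,-6.27,0,0,0,0],[0,0,0,0,0,0.02,0],[0,0,0,0,0,0.02,0],[0,0,0,0,0,0,0],[0,0,0,0,0,0,0]])

```text
time: 7.62
tool_pos: [0.4971, 0.1444, 0.1305]
tcp_rot: [0.134, -3.132, 0.002]
wrist_force: [-0.5, -0.8, -0.1]
width: 0.104
grip_force: 78.3
```

```bash
python3 st.py .4993 .1452 .120 3.2266
python3 - <<'E'
from h import *; from workcell import read_camera
p=read_camera("scene");np.save("pics/hov.npy",p["color"]);cv2.imwrite("pics/hover.png",cv2.resize(p["color"][180:260,250:350,::-1],(800,640)[:2],interpolation=cv2.INTER_CUBIC)[:600])
E
```

```text
t 7.6167 pos [0.4971 0.1444 0.1305] yaw_x -3.056299608330183 z [-0.0064 -0.0015 -1.    ] F [-0.5167 -0.7671 -0.0716] M [-0.0222 -0.0316 -0.0089] w 0.1037133070473442 78.27574253082275 q [ 0.2346  0.0584  2.0367  0.      1.053  -1.4215]
tool shift [-0.0024  0.0006  0.0105]
turn z deg 0.016369338282541574
```

View pics/hover.png

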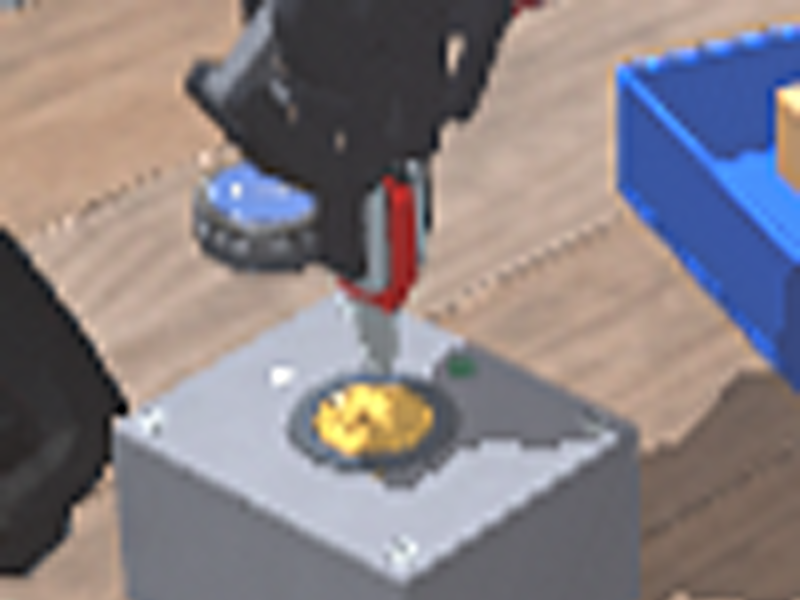

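```bash
python3 st.py .4993 .1452 .130 3.2266
python3 - <<'E'
from h import *; from workcell import read_camera,status
p=read_camera("scene"); t=status.read_state()["tool_pos"]
im=p["color"]; r=(290,212,306,230)
h=up(p,r).astype(int)
for b in((0,0),(-.0023,.0006)):
    X=np.array([[t[0]+b[0],t[1]+b[1],z] for z in(t[2]-.010-.030,t[2]-.010)]); print(proj(p,X).round(2))
print("plug",proj(p,np.array([[.4968,.1458,.073],[.4968,.1458,t[2]-.04],[.4968,.1458,t[2]-.01]])).round(2))
# blade cross-sections per row: grey pixels between
for y in range(216,228): print(y,[tuple(int(v) for v in im[y,x]) [0] for x in range(288,310)],[int(im[y,x].max())-int(im[y,x].min()) for x in range(288,310)])
E
```

```text
t 7.6667 pos [0.4985 0.1447 0.1321] yaw_x -3.05633805511491 z [-0.0033 -0.0007 -1.    ] F [-0.6142 -0.4273 -0.4766] M [-0.0246 -0.0069 -0.042 ] w 0.10665256772979796 78.27558159828186 q [ 0.2346  0.0573  2.0348  0.      1.0528 -1.4215]
tool shift [-0.0009  0.0004  0.0021]
turn z deg 0.014166499781863297
[[295.53 224.98]
 [295.03 215.05]]
[[295.96 225.43]
 [295.45 215.49]]
plug [[296.32 232.09]
 [295.99 225.52]
 [295.48 215.58]]
216 [199, 197, 195, 191, 178, 175, 128, 151, 140, 150, 141, 135, 160, 203, 202, 191, 182, 183, 187, 193, 165, 202] [39, 40, 44, 19, 17, 12, 55, 87, 85, 116, 106, 106, 53, 36, 37, 38, 37, 37, 39, 37, 30, 42]
217 [199, 193, 187, 183, 204, 178, 123, 139, 126, 133, 159, 117, 195, 201, 188, 183, 183, 193, 184, 200, 203, 193] [45, 24, 6, 15, 24, 25, 4, 27, 59, 87, 131, 57, 40, 39, 36, 37, 36, 36, 35, 43, 51, 48]
218 [188, 185, 182, 184, 175, 192, 126, 123, 120, 126, 139, 167, 193, 193, 187, 190, 202, 186, 148, 188, 200, 183] [9, 11, 23, 24, 16, 17, 13, 18, 4, 9, 28, 6, 26, 41, 40, 39, 40, 40, 30, 45, 51, 48]
219 [185, 186, 186, 186, 177, 190, 127, 124, 123, 125, 119
[... 1037 characters left out ...]
, 98, 97, 97, 111] [19, 19, 19, 19, 18, 20, 19, 12, 7, 8, 11, 19, 20, 18, 20, 19, 20, 15, 11, 13, 15, 13]
225 [186, 187, 187, 189, 190, 191, 194, 166, 129, 126, 158, 196, 194, 192, 188, 192, 148, 113, 71, 72, 71, 97] [19, 18, 21, 19, 20, 18, 18, 13, 7, 8, 15, 20, 19, 19, 19, 20, 13, 10, 32, 33, 35, 15]
226 [186, 188, 192, 194, 165, 166, 159, 137, 110, 110, 134, 162, 159, 172, 181, 203, 117, 116, 68, 59, 66, 93] [19, 21, 21, 21, 19, 20, 22, 22, 15, 14, 20, 21, 23, 22, 20, 21, 10, 10, 30, 39, 36, 14]
227 [192, 195, 171, 146, 121, 119, 109, 99, 94, 86, 105, 89, 90, 105, 115, 140, 112, 119, 106, 102, 105, 111] [20, 20, 20, 23, 26, 32, 39, 42, 38, 30, 39, 29, 25, 21, 17, 15, 8, 9, 11, 11, 12, 10]
```

```bash
python3 st.py .4993 .1452 .130 3.2266
cat > k.py <<'E'
from h import *; from workcell import read_camera,status
p=read_camera("scene"); t=status.read_state()["tool_pos"]; print(t)
zs=t[2]-.010
blade=np.vstack([box(.014,.005,zs-.019,zs),box(.008,.005,zs-.0295,zs-.0285)])
im=p["color"].astype(float)
def edges(m_or,y,lo,hi): 
    return None
def sil(x,y,a):
    uv=(proj(p,place(blade,x,y,a))+.5)*S-.5; m=np.zeros((400*S,640*S),np.uint8)
    cv2.fillConvexPoly(m,cv2.convexHull(np.round(uv).astype(np.int32)),1); return m
for nm,(x,y) in dict(tcp=(t[0]-.0023,t[1]+.0006),goal=(.4968,.1458)).items():
    m=sil(x,y,.085); ys=np.nonzero(m.any(1))[0]
    print(nm,"rows",(ys[0]/S).round(2),(ys[-1]/S).round(2),[(r,*[round((v+.5)/S-.5,2) for v in np.nonzero(m[int((r+.5)*S)])[0][[0,-1]]]) for r in(219,220,221,222,223,224)])
g=im.mean(2)
for r in(219,220,221,222,223,224):
    bg=186; fg=123; w=np.clip((bg-g[r,290:302])/(bg-fg),0,1); w[w<.08]=0
    i=np.arange(290,302); print(r,"centre",round((w*i).sum()/w.sum(),2),"width",round(w.sum(),2))
E
python3 k.py
```

```text
t 7.7167 pos [0.4995 0.145  0.1332] yaw_x -3.0563085885236667 z [-0.0008 -0.0002 -1.    ] F [ 0.1744  0.6012 -0.4244] M [-0.01    0.0406  0.002 ] w 0.10382062332460115 78.27597498893738 q [ 0.2346  0.0564  2.0334 -0.      1.0526 -1.4215]
tool shift [0.0002 0.0003 0.0032]
turn z deg 0.015854811096751655
[0.50008115 0.14510401 0.1338887 ]
tcp rows 214.25 226.38 [(219, np.float64(292.81), np.float64(298.19)), (220, np.float64(292.94), np.float64(298.19)), (221, np.float64(292.94), np.float64(298.31)), (222, np.float64(293.19), np.float64(298.31)), (223, np.float64(293.44), np.float64(298.06)), (224, np.float64(293.69), np.float64(297.81))]
goal rows 214.38 226.62 [(219, np.float64(292.94), np.float64(298.31)), (220, np.float64(293.06), np.float64(298.31)), (221, np.float64(293.06), np.float64(298.44)), (222, np.float64(293.31), np.float64(298.44)), (223, np.float64(293.56), np.float64(298.31)), (224, np.float64(293.94), np.float64(298.06))]
219 centre 295.81 width 4.28
220 centre 295.9 width 4.31
221 centre 295.83 width 4.49
222 centre 296.3 width 4.03
223 centre 296.23 width 3.45
224 centre 296.31 width 2.03
```

>>> drive_tool(rows=[[0,0,0,0,0,0.005,0],[0,0,0,0,0,0.005,0],[0,0,0,0,0,0.004,0],[0,0,0,0,0,0,0],[0,0,0,0,0,0,0],[0,0,0,0,0,0,0],[0,0,0,0,0,0,0],[0,0,0,0,0,0,0]])

```text
time: 8.43
tool_pos: [0.4998, 0.1451, 0.1195]
tcp_rot: [-0.134, 3.138, 0.0]
wrist_force: [0.3, 0.1, -0.0]
width: 0.11
grip_force: 78.3
```

```bash
python3 st.py .4992 .1452 .113 3.2266
```

```text
t 8.4333 pos [0.4998 0.1451 0.1195] yaw_x -3.0562690200519067 z [ 0.0005  0.0001 -1.    ] F [ 0.2975  0.1419 -0.0205] M [-0.0069 -0.0315  0.0098] w 0.10955261898777599 78.27661156654358 q [ 0.2346  0.0715  2.0454 -0.      1.0242 -1.4215]
tool shift [0.0006 0.0002 0.0065]
turn z deg 0.018121917530357357
```

Next I'll centre the key and enter the mouth slowly (tip ≈ 80 mm → ≈ 70 mm), watching the forces.

>>> drive_tool(rows=[[0,0,0,0.0006,0.0002,0.003,0],[0,0,0,0,0,0.003,0],[0,0,0,0,0,0.001,0],[0,0,0,0,0,0,0],[0,0,0,0,0,0,0],[0,0,0,0,0,0,0]])

```text
time: 8.93
tool_pos: [0.499, 0.1452, 0.1123]
tcp_rot: [0.134, -3.139, -0.0]
wrist_force: [-0.7, -0.1, 0.7]
width: 0.106
grip_force: 78.3
```

>>> drive_tool(rows=[[0,0,0,0,0,0.001,0],[0,0,0,0,0,0.001,0],[0,0,0,0,0,0,0],[0,0,0,0,0,0,0]])

```text
time: 9.27
tool_pos: [0.4989, 0.1451, 0.1102]
tcp_rot: [0.134, -3.139, 0.0]
wrist_force: [0.2, 0.2, 0.1]
width: 0.108
grip_force: 78.3
```

>>> drive_tool(rows=[[0,0,0,0,0,0.001,0],[0,0,0,0,0,0.001,0],[0,0,0,0,0,0,0],[0,0,0,0,0,0,0]])

```text
time: 9.6
tool_pos: [0.4989, 0.1451, 0.1082]
tcp_rot: [0.134, -3.139, 0.0]
wrist_force: [-0.5, 0.0, -0.6]
width: 0.103
grip_force: 78.3
```

>>> drive_tool(rows=[[0,0,0,0,0,0.001,0],[0,0,0,0,0,0.001,0],[0,0,0,0,0,0,0],[0,0,0,0,0,0,0]])

```text
time: 9.93
tool_pos: [0.4989, 0.1452, 0.1062]
tcp_rot: [0.134, -3.138, 0.0]
wrist_force: [0.2, -0.3, -0.7]
width: 0.106
grip_force: 78.3
```

>>> drive_tool(rows=[[0,0,0,0,0,0.001,0],[0,0,0,0,0,0.001,0],[0,0,0,0,0,0,0],[0,0,0,0,0,0,0]])

```text
time: 10.27
tool_pos: [0.4989, 0.1451, 0.1042]
tcp_rot: [0.134, -3.139, 0.0]
wrist_force: [-0.0, -0.7, 0.1]
width: 0.108
grip_force: 78.3
```

>>> drive_tool(rows=[[0,0,0,0,0,0.001,0],[0,0,0,0,0,0.001,0],[0,0,0,0,0,0,0],[0,0,0,0,0,0,0]])

```text
time: 10.6
tool_pos: [0.4989, 0.1451, 0.1022]
tcp_rot: [0.134, -3.139, 0.0]
wrist_force: [0.3, -0.0, 0.0]
width: 0.102
grip_force: 78.3
```

```bash
python3 st.py .4990 .1452 .083 3.2266
```

```text
t 10.6 pos [0.4989 0.1451 0.1022] yaw_x -3.056296731136368 z [-0.0002 -0.0001 -1.    ] F [ 0.2864 -0.0448  0.0443] M [0.0341 0.0191 0.0292] w 0.1015127628424202 78.2799482345581 q [ 0.2352  0.0909  2.0606 -0.      0.9903 -1.4209]
tool shift [-0.0001  0.      0.0192]
turn z deg 0.01653418934496814
```

>>> drive_tool(rows=[[0,0,0,0,0,0.001,0],[0,0,0,0,0,0.001,0],[0,0,0,0,0,0,0],[0,0,0,0,0,0,0]])

```text
time: 10.93
tool_pos: [0.499, 0.1452, 0.1002]
tcp_rot: [0.134, -3.139, -0.0]
wrist_force: [-0.0, -0.0, -1.1]
width: 0.102
grip_force: 78.3
```

>>> drive_tool(rows=[[0,0,0,0,0,0.001,0],[0,0,0,0,0,0.001,0],[0,0,0,0,0,0,0],[0,0,0,0,0,0,0]])

```text
time: 11.27
tool_pos: [0.4992, 0.1452, 0.0983]
tcp_rot: [-0.134, 3.138, 0.0]
wrist_force: [0.1, -0.4, -1.6]
width: 0.102
grip_force: 78.3
```

>>> drive_tool(rows=[[0,0,0,0,0,0.001,0],[0,0,0,0,0,0.001,0],[0,0,0,0,0,0,0],[0,0,0,0,0,0,0]])

```text
time: 11.6
tool_pos: [0.4995, 0.1453, 0.0964]
tcp_rot: [-0.134, 3.138, 0.0]
wrist_force: [2.0, 0.4, 0.1]
width: 0.107
grip_force: 78.3
```

>>> drive_tool(rows=[[0,0,0,0,0,0.001,0],[0,0,0,0,0,0.001,0],[0,0,0,0,0,0,0],[0,0,0,0,0,0,0]])

```text
time: 11.93
tool_pos: [0.4997, 0.1454, 0.0948]
tcp_rot: [-0.134, 3.137, 0.001]
wrist_force: [2.4, 0.9, 3.4]
width: 0.101
grip_force: 78.8
```

>>> drive_tool(rows=[[0,0,0,-0.0008,0,0.001,0],[0,0,0,0,0,0.001,0],[0,0,0,0,0,0,0],[0,0,0,0,0,0,0]])

```text
time: 12.27
tool_pos: [0.5, 0.1453, 0.0929]
tcp_rot: [-0.134, 3.138, 0.0]
wrist_force: [0.3, -0.1, 5.7]
width: 0.105
grip_force: 79.3
```

>>> drive_tool(rows=[[0,0,0,0,0,0.001,0],[0,0,0,0,0,0.001,0],[0,0,0,0,0,0,0],[0,0,0,0,0,0,0]])

```text
time: 12.6
tool_pos: [0.4996, 0.1452, 0.0898]
tcp_rot: [0.134, -3.138, -0.0]
wrist_force: [3.1, 0.1, -0.3]
width: 0.107
grip_force: 78.3
```

>>> drive_tool(rows=[[0,0,0,0,0,0.001,0],[0,0,0,0,0,0.001,0],[0,0,0,0,0,0,0],[0,0,0,0,0,0,0]])

```text
time: 12.93
tool_pos: [0.4997, 0.1452, 0.0882]
tcp_rot: [0.134, -3.139, 0.0]
wrist_force: [1.4, 0.8, 1.9]
width: 0.111
grip_force: 79.0
```

```bash
python3 st.py .4990 .1452 .083 3.2266
```

```text
t 12.9333 pos [0.4997 0.1452 0.0882] yaw_x -3.0562373225983177 z [-0.0002 -0.0001 -1.    ] F [1.4    0.7571 1.9141] M [ 0.0621 -0.3091 -0.024 ] w 0.11063555877721828 78.97393941879272 q [ 0.2349  0.1098  2.0695 -0.0001  0.9625 -1.4212]
tool shift [0.0007 0.0001 0.0052]
turn z deg 0.01993804784231868
```

>>> drive_tool(rows=[[0,0,0,0,0,0.001,0],[0,0,0,0,0,0.001,0],[0,0,0,0,0,0,0],[0,0,0,0,0,0,0]])

```text
time: 13.27
tool_pos: [0.4998, 0.1454, 0.0868]
tcp_rot: [0.134, -3.139, -0.001]
wrist_force: [-0.3, 1.8, 4.8]
width: 0.107
grip_force: 79.5
```

>>> drive_tool(rows=[[0,0,0,0,0,0.001,0],[0,0,0,0,0,0.001,0],[0,0,0,0,0,0,0],[0,0,0,0,0,0,0]])

```text
time: 13.6
tool_pos: [0.5, 0.1456, 0.085]
tcp_rot: [-0.134, 3.138, 0.001]
wrist_force: [0.0, 0.6, 5.8]
width: 0.106
grip_force: 79.4
```

>>> drive_tool(rows=[[0,0,0,0,0,0.001,0],[0,0,0,0,0,0.001,0],[0,0,0,0,0,0,0],[0,0,0,0,0,0,0]])

```text
time: 13.93
tool_pos: [0.5, 0.1454, 0.0831]
tcp_rot: [-0.134, 3.138, 0.0]
wrist_force: [-0.5, 0.0, 7.2]
width: 0.098
grip_force: 79.8
```

>>> drive_tool(rows=[[0,0,0,0,0,0.001,0],[0,0,0,0,0,0,0],[0,0,0,0,0,0,0]])

```text
time: 14.18
tool_pos: [0.5001, 0.1454, 0.083]
tcp_rot: [-0.134, 3.138, 0.0]
wrist_force: [-3.5, -0.8, 13.0]
width: 0.103
grip_force: 80.8
```

>>> drive_tool(rows=[[0,0,0,0,0,0.001,0],[0,0,0,0,0,0,0],[0,0,0,0,0,0,0]])

```text
time: 14.43
tool_pos: [0.5002, 0.1455, 0.083]
tcp_rot: [-0.134, 3.138, 0.0]
wrist_force: [-6.0, -1.4, 19.4]
width: 0.106
grip_force: 81.7
```

>>> drive_tool(rows=[[0,0,0,0,0,0.001,0],[0,0,0,0,0,0,0],[0,0,0,0,0,0,0]])

```text
time: 14.68
tool_pos: [0.5002, 0.1455, 0.0829]
tcp_rot: [-0.134, 3.138, 0.0]
wrist_force: [-8.4, -0.4, 24.0]
width: 0.109
grip_force: 82.7
```

>>> drive_tool(rows=[[0,0,0,0.001,0,0,0],[0,0,0,0,0,0.001,0],[0,0,0,0,0,0,0],[0,0,0,0,0,0,0],[0,0,0,0,0,0,0]])

```text
time: 15.1
tool_pos: [0.5002, 0.1455, 0.0828]
tcp_rot: [-0.134, 3.137, 0.001]
wrist_force: [-8.4, -1.6, 28.8]
width: 0.102
grip_force: 83.2
```

```bash
python3 st.py
python3 - <<'E'
from h import *; from workcell import read_camera
p=read_camera("scene");cv2.imwrite("pics/home.png",cv2.resize(p["color"][200:245,270:330,::-1],(800,600),interpolation=cv2.INTER_CUBIC))
for z in (.073,.074,.075): print(z,proj(p,place(box(.022,.010,z,z+.008),.4978,.1460,.085)).round(1).tolist())
E
```

```text
t 15.1 pos [0.5002 0.1455 0.0828] yaw_x -3.056120613975629 z [ 0.0022  0.0004 -1.    ] F [-8.372  -1.634  28.7746] M [-0.3538  1.4639 -0.0177] w 0.10178981310577595 83.23032975196838 q [ 0.2353  0.1161  2.074  -0.0001  0.9492 -1.4209]
0.073 [[300.5, 232.7], [300.4, 230.1], [297.8, 234.4], [297.6, 231.8], [294.3, 229.6], [294.1, 227.0], [291.6, 231.3], [291.4, 228.7]]
0.074 [[300.5, 232.4], [300.3, 229.8], [297.8, 234.1], [297.6, 231.5], [294.2, 229.2], [294.1, 226.7], [291.5, 230.9], [291.4, 228.4]]
0.075 [[300.4, 232.0], [300.3, 229.4], [297.7, 233.8], [297.6, 231.2], [294.2, 228.9], [294.1, 226.3], [291.5, 230.6], [291.4, 228.0]]
```

View pics/home.png

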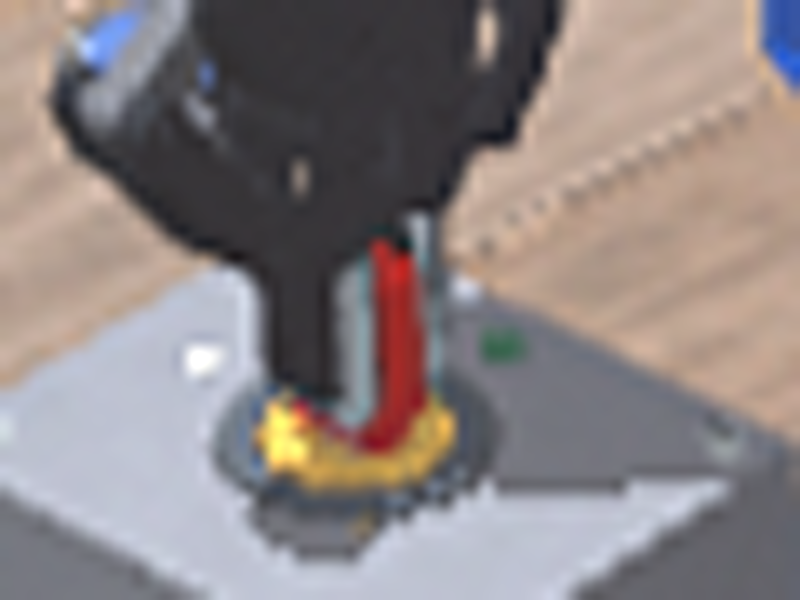

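The shoulder sits on the brass at crop (375,450) with no visible gap, and there's a stiff stop at TCP z = 83 mm. To be sure it's home, I'll press a bit harder and relieve the side load.

>>> drive_tool(rows=[[0,0,0,0.0015,0,0,0],[0,0,0,0,0,0.001,0],[0,0,0,0,0,0,0],[0,0,0,0,0,0,0],[0,0,0,0,0,0,0],[0,0,0,0,0,0,0]])

```text
time: 15.65
tool_pos: [0.5001, 0.1455, 0.0828]
tcp_rot: [-0.134, 3.134, 0.001]
wrist_force: [-6.3, -1.3, 31.0]
width: 0.104
grip_force: 83.6
```

>>> drive_tool(rows=[[0,0,0,0.001,0,0.001,0],[0,0,0,0,0,0,0],[0,0,0,0,0,0,0],[0,0,0,0,0,0,0]])

```text
time: 15.98
tool_pos: [0.5001, 0.1455, 0.0827]
tcp_rot: [-0.134, 3.132, 0.001]
wrist_force: [-7.6, -3.7, 34.9]
width: 0.108
grip_force: 84.2
```

```bash
python3 st.py
```

```text
t 15.9833 pos [0.5001 0.1455 0.0827] yaw_x -3.0559702647986673 z [ 0.007  0.001 -1.   ] F [-7.5803 -3.6828 34.8867] M [-0.4709  1.2081 -0.0002] w 0.1084676220220624 84.15388941764832 q [ 0.2358  0.1131  2.0777 -0.0008  0.9438 -1.4202]
```

No movement at 35 N, which is twice the pin force, so the key is home. I'll ease back to a light push and start turning.

>>> drive_tool(rows=[[0,0,0,-0.0025,0,-0.001,0],[0,0,0,0,0,-0.001,0],[0,0,0,0,0,-0.001,0],[0,0,0,0,0,-0.001,0],[0,0,0,0,0,0,0],[0,0,0,0,0,0,0],[0,0,0,0,0,0,0]])

```text
time: 16.57
tool_pos: [0.5001, 0.1455, 0.083]
tcp_rot: [-0.134, 3.136, 0.001]
wrist_force: [-3.1, -0.2, 17.6]
width: 0.102
grip_force: 80.8
```

>>> drive_tool(rows=[[0,0,3,0,0,0,0],[0,0,3,0,0,0,0],[0,0,3,0,0,0,0],[0,0,3,0,0,0,0],[0,0,0,0,0,0,0],[0,0,0,0,0,0,0],[0,0,0,0,0,0,0]])

```text
time: 17.15
tool_pos: [0.5002, 0.1458, 0.083]
tcp_rot: [0.195, 3.133, 0.002]
wrist_force: [-3.8, 0.1, 15.6]
width: 0.105
grip_force: 80.8
```

```bash
python3 st.py
```

```text
t 17.15 pos [0.5002 0.1458 0.083 ] yaw_x 3.0173928711256206 z [ 0.0026  0.0011 -1.    ] F [-3.7525  0.1457 15.5923] M [ 0.0535  0.4913 -0.006 ] w 0.10473609594288147 80.83899021148682 q [ 0.2355  0.1157  2.0741  0.0006  0.9489 -1.2115]
```

>>> drive_tool(rows=[[0,0,4,0,0,0,0],[0,0,4,0,0,0,0],[0,0,4,0,0,0,0],[0,0,4,0,0,0,0],[0,0,4,0,0,0,0],[0,0,4,0,0,0,0],[0,0,0,0,0,0,0],[0,0,0,0,0,0,0]])

```text
time: 17.82
tool_pos: [0.5006, 0.1464, 0.083]
tcp_rot: [0.842, 3.024, 0.005]
wrist_force: [-1.9, 2.6, 14.6]
width: 0.105
grip_force: 80.7
```

```bash
python3 st.py
```

```text
t 17.8167 pos [0.5006 0.1464 0.083 ] yaw_x 2.598099052194709 z [ 0.0036  0.0022 -1.    ] F [-1.9496  2.6431 14.6292] M [0.4812 0.2761 0.0712] w 0.10467508085248606 80.71911692619324 q [ 0.2359  0.1159  2.0739  0.0016  0.9477 -0.7924]
```

>>> drive_tool(rows=[[0,0,4,0,0,0,0],[0,0,4,0,0,0,0],[0,0,4,0,0,0,0],[0,0,4,0,0,0,0],[0,0,4,0,0,0,0],[0,0,4,0,0,0,0],[0,0,0,0,0,0,0],[0,0,0,0,0,0,0]])

```text
time: 18.48
tool_pos: [0.5013, 0.1468, 0.083]
tcp_rot: [1.453, 2.782, 0.008]
wrist_force: [1.2, 3.8, 12.9]
width: 0.106
grip_force: 80.4
```

```bash
python3 st.py
```

```text
t 18.4833 pos [0.5013 0.1468 0.083 ] yaw_x 2.1792202648044756 z [ 0.005   0.0029 -1.    ] F [ 1.2074  3.8018 12.9284] M [0.6997 0.0178 0.0452] w 0.10585228388508876 80.36823034286499 q [ 0.236   0.1163  2.0735  0.0021  0.9463 -0.3736]
```

>>> drive_tool(rows=[[0,0,4,0.0005,0.0003,0,0],[0,0,4,0,0,0,0],[0,0,4,0,0,0,0],[0,0,4,0,0,0,0],[0,0,4,0,0,0,0],[0,0,0,0,0,0,0],[0,0,0,0,0,0,0],[0,0,0,0,0,0,0]])

```text
time: 19.15
tool_pos: [0.5019, 0.147, 0.083]
tcp_rot: [1.913, 2.488, 0.009]
wrist_force: [1.3, 1.5, 10.8]
width: 0.104
grip_force: 80.2
```

```bash
python3 st.py
```

```text
t 19.15 pos [0.5019 0.147  0.083 ] yaw_x 1.8306828622509963 z [ 0.0064  0.0023 -1.    ] F [ 1.348   1.502  10.8026] M [ 0.4279 -0.3423  0.0773] w 0.10436972321318422 80.15491247177124 q [ 0.2367  0.1167  2.0729  0.0009  0.9452 -0.0237]
```

>>> drive_tool(rows=[[0,0,3,0,0,0.0005,0],[0,0,3,0,0,0.0005,0],[0,0,3,0,0,0,0],[0,0,0,0,0,0,0],[0,0,0,0,0,0,0]])

```text
time: 19.57
tool_pos: [0.5022, 0.147, 0.083]
tcp_rot: [2.102, 2.33, 0.01]
wrist_force: [0.2, 1.7, 16.5]
width: 0.108
grip_force: 81.2
```

>>> drive_tool(rows=[[0,0,2,0,0,0,0],[0,0,2,0,0,0,0],[0,0,0,0,0,0,0],[0,0,0,0,0,0,0]])

```text
time: 19.9
tool_pos: [0.5023, 0.1469, 0.083]
tcp_rot: [2.182, 2.255, 0.01]
wrist_force: [0.2, 2.0, 17.1]
width: 0.108
grip_force: 80.9
```

```bash
python3 st.py
```

```text
t 19.9 pos [0.5023 0.1469 0.083 ] yaw_x 1.6037737808486723 z [ 0.0071  0.0022 -1.    ] F [ 0.2279  1.9762 17.0877] M [ 0.2758 -0.072   0.0848] w 0.10757628576999179 80.92265725135803 q [0.2366 0.1171 2.0727 0.0006 0.9444 0.2033]
```

>>> drive_tool(rows=[[0,0,2,0,0,0,0],[0,0,0,0,0,0,0],[0,0,0,0,0,0,0]])

```text
time: 20.15
tool_pos: [0.5022, 0.1469, 0.083]
tcp_rot: [2.221, 2.217, 0.01]
wrist_force: [0.5, 2.2, 16.7]
width: 0.108
grip_force: 81.0
```

```bash
python3 st.py
```

```text
t 20.15 pos [0.5022 0.1469 0.083 ] yaw_x 1.5688514601604924 z [ 0.0069  0.0022 -1.    ] F [ 0.5088  2.193  16.664 ] M [ 0.2027 -0.077   0.1329] w 0.10769302789864732 80.97410202026367 q [0.2366 0.117  2.0728 0.0006 0.9446 0.2382]
```

>>> drive_tool(rows=[[0,0,2,0,0,0,0],[0,0,0,0,0,0,0],[0,0,0,0,0,0,0]])

```text
time: 20.4
tool_pos: [0.5021, 0.1469, 0.083]
tcp_rot: [2.26, 2.178, 0.01]
wrist_force: [0.0, 1.6, 17.4]
width: 0.104
grip_force: 81.0
```

```bash
python3 st.py
```

```text
t 20.4 pos [0.5021 0.1469 0.083 ] yaw_x 1.534015882888014 z [ 0.0067  0.0021 -1.    ] F [ 0.046   1.6346 17.4492] M [0.2139 0.0762 0.0874] w 0.10434522684826066 81.02470636367798 q [0.2366 0.117  2.0727 0.0006 0.9448 0.2731]
```

>>> drive_tool(rows=[[0,0,2,0,0,0,0],[0,0,0,0,0,0,0],[0,0,0,0,0,0,0]])

```text
time: 20.65
tool_pos: [0.502, 0.1469, 0.0829]
tcp_rot: [2.297, 2.139, 0.01]
wrist_force: [-0.1, -0.4, 16.8]
width: 0.105
grip_force: 81.1
```

```bash
python3 st.py
```

```text
t 20.65 pos [0.502  0.1469 0.0829] yaw_x 1.4993116613170898 z [ 0.0065  0.002  -1.    ] F [-0.0883 -0.4421 16.8428] M [0.1976 0.0185 0.1206] w 0.10460345480166924 81.08695149421692 q [0.2367 0.117  2.0728 0.0005 0.945  0.3079]
```

>>> drive_tool(rows=[[0,0,2,0,0,0,0],[0,0,2,0,0,0,0],[0,0,0,0,0,0,0],[0,0,0,0,0,0,0]])

```text
time: 20.98
tool_pos: [0.5021, 0.1468, 0.083]
tcp_rot: [2.369, 2.058, 0.01]
wrist_force: [-0.6, 2.5, 17.6]
width: 0.11
grip_force: 81.1
```

```bash
python3 st.py
```

```text
t 20.9833 pos [0.5021 0.1468 0.083 ] yaw_x 1.4304107216613249 z [ 0.0068  0.0017 -1.    ] F [-0.6427  2.496  17.6096] M [0.2269 0.0959 0.462 ] w 0.110440666360688 81.08808159828186 q [0.2368 0.117  2.0727 0.0001 0.9448 0.3771]
```

>>> drive_tool(rows=[[0,0,1,0,0,0,0],[0,0,1,0,0,0,0],[0,0,0,0,0,0,0],[0,0,0,0,0,0,0]])

```text
time: 21.32
tool_pos: [0.5022, 0.1467, 0.083]
tcp_rot: [2.404, 2.017, 0.01]
wrist_force: [1.2, 1.2, 16.2]
width: 0.106
grip_force: 81.2
```

```bash
python3 st.py
```

```text
t 21.3167 pos [0.5022 0.1467 0.083 ] yaw_x 1.3958459573428883 z [ 0.0069  0.0015 -1.    ] F [ 1.1971  1.2202 16.2295] M [ 0.1824 -0.0161  0.5198] w 0.10620456200408665 81.2170672416687 q [ 0.2367  0.117   2.0727 -0.0002  0.9447  0.4118]
```

Torque has jumped from about 0.1 to 0.5 N m, so the plug is at its stop. I'll ease off a degree, hold, and check that it's steady.

>>> drive_tool(rows=[[0,0,-1,0,0,0,0],[0,0,0,0,0,0,0],[0,0,0,0,0,0,0],[0,0,0,0,0,0,0],[0,0,0,0,0,0,0],[0,0,0,0,0,0,0],[0,0,0,0,0,0,0],[0,0,0,0,0,0,0]])

```text
time: 21.98
tool_pos: [0.5021, 0.1467, 0.0829]
tcp_rot: [2.387, 2.037, 0.01]
wrist_force: [0.8, 1.2, 16.2]
width: 0.106
grip_force: 81.1
```

```bash
python3 st.py
python3 - <<'E'
from h import *; from workcell import read_camera
p=read_camera("scene");cv2.imwrite("pics/turned.png",cv2.resize(p["color"][190:250,260:340,::-1],(800,600),interpolation=cv2.INTER_CUBIC))
E
```

```text
t 21.9833 pos [0.5021 0.1467 0.0829] yaw_x 1.412955619433568 z [ 0.0068  0.0016 -1.    ] F [ 0.7954  1.1918 16.1858] M [0.1104 0.0302 0.3854] w 0.10606293693062539 81.05897068977356 q [ 0.2367  0.117   2.0728 -0.      0.9448  0.3946]
```

View pics/turned.png

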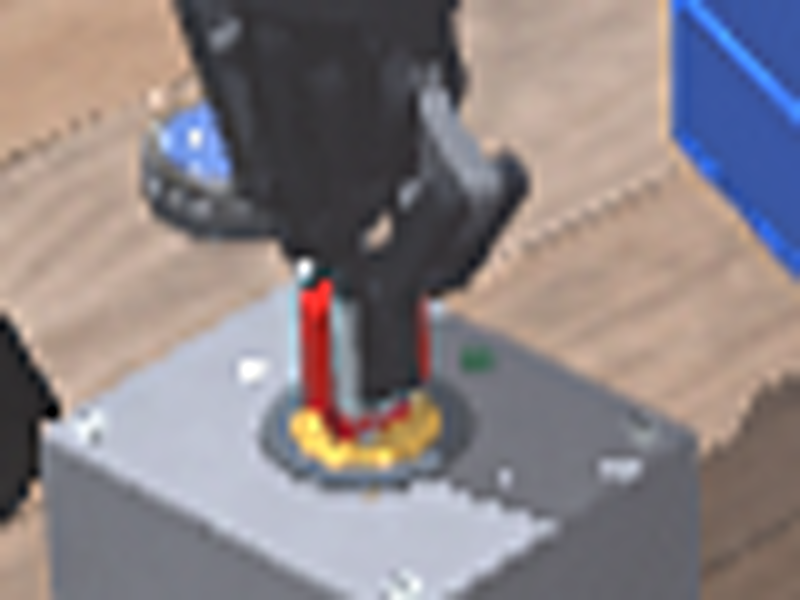

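The key is home in the plug at (345,430), turned toward the green dot at (477,358), and still gripped. The torque against the stop is a steady 0.39 N m.

```bash
python3 -c "
from workcell import workorder; print(workorder.finish_job())"
```

```text
the job is handed in; nothing more can be done
None
```

The job is handed in at about 22 s: the red key is fully home in the keyway, turned clockwise to the stop, and still gripped and held there; none of my moves went near the yellow key, tape measure, tin or masking tape, though I didn't re-check them at the end.

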